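Restock the pantry board

ROBOT

A 6-joint arm with a two-finger parallel gripper is mounted at the origin on the work surface. World frame = base frame: x ahead of the robot, y to its left, z up, the work surface at z = 0. Lengths are in m, angles in degrees, forces in N, time in s.
With the tool pointing down it reaches from about 0.3 to 0.75 m from the base axis. Payload 8.5 kg.
Tool frame: the origin (TCP) lies at the very end of the fingers, on their centre line; the grasp point (between the pads) lies 19 mm behind it (env.tcp_to_grasp is the distance from the TCP to the grasp point, in m); z points along the fingers, y is the line along which they close (so a half turn about z gives the same grasp; the last joint's range is limited). The gripper opens to 85 mm and grips with 20 to 120 N. Pads are 22 mm wide; open, the fingers measure 114 mm over their backs; the gripper's body (76 mm by 85 mm) begins 54 mm behind the grasp point. The pads swing forward as they close: fully open they stand 13 mm farther back than shut.
Start: joints at [-88.081, 21.807, 74.336, -0, 83.858, -12.336], TCP at [0.135, -0.533, 0.231] pointing down, gripper open.
Joint ranges: [-178.18, 178.18], [-50.72, 133.34], [12.68, 142.11], [-81.47, 261.47], [9.98, 163.14], [-165.26, 165.26]. Speed limits (degrees/s): [136.94, 136.94, 180, 180, 180, 180].

INTERFACE

Orientations are given as a 3x3 rotation matrix whose columns are the frame's x, y, z axes.
In Python, from rig import status, get_image, env gives the robot as it stands.
- The arm moves only by the shell command python3 -m handwheel 'ROWS' [FORCE]. ROWS is text: rows parted by semicolons, each of 7 numbers parted by spaces: the shift along the world's x, y, z in cm, then the turn, a rotation vector about the world's x, y, z in degrees, then the opening, from 0 (shut) to 1 (fully open). In form: dx dy dz wx wy wz gripper; .... A call has 1 to 8 rows; each row is the pose to reach, as a shift and turn from the pose commanded when the call began; what a row does not reach only later rows make up. A row lasts 1/12 s, in which the tool goes at most 41.7 mm and 7.16 degrees, less where a joint would pass 70% of its speed; a pose out of reach is approached as far as the arm can. A call with a gripper value outside its range is refused whole. The fingers move at their own pace and stop on an object; FORCE is the grip in N (left out, the last holds). Time passes only in rows, so rows that repeat a pose let the fingers close. It gives the time, the measured TCP pose, the force, the opening and the grip force at its end, in the units of the state.
- status.observe(): the state, without advancing time (a new reading comes with each control period).
- get_image(name): name is "scene" or "top" or "wrist"; returns a dict with "color" (384x512x3 uint8, red, green, blue), "vertical_fov" (degrees; the focal length in pixels is half the picture's height over the tangent of half this angle, whatever the lens; pixels are square), "cx", "cy" (the principal point, pixels), "xyz" and "orientation" of the camera in the world. Camera axes: x right, y down, z forward; pixel columns grow to the right and rows downward; lengths in m; the calibration is good to about 2 mm. A picture is of the moment at which its call begins. There is no depth.
- env.close_job(): hands the job in; it is judged then, once.
The state is a dict: "time_s": time; "q": joint angles; "qvel": joint speeds; "joint_efforts": joint torques, N m; "position": TCP position; "tool_rot": TCP orientation; "ft_force": force on the tool from outside, world axes, zero at the start; "wrist_torque": the same for the moment, N m; "grip_width": finger opening in m; "gripper_force": force on a finger pad.
Only numpy, scipy, OpenCV 4.12 (cv2) and the standard library are available. Lean on these libraries where they do the work, as an engineer would, in place of code of your own. Each camera call takes 0.05 s, during which the arm holds its last target. There are 200 camera calls.

TASK

Move the two left-over spice canisters from the white board into the orange tray (standing or lying), and lay every carton that is there flat on the board, fin up, each on a marked rectangle of its own with its long side along the rectangle's. Only then slide the loaded board along the counter, without lifting it, fully home against the grey stop, square to it and centred on the dark mat, with the cartons still on their rectangles. Spare rectangles stay empty, any carton may take any rectangle, and the mill, the jam jar and the mug are to be left alone.

Things in the scene. Friction and masses are not known exactly. Their poses are not given: they have to be found in the camera images.
- slab: loose white board on the counter, 190 (x) x 220 (y) x 14 mm, 0.35 kg. Origin: centre of its underside. Along its -x edge (robot side) stands a lip 10 mm thick, as wide as the board, top 52 mm above the counter, outer face 95 mm from the origin. On top five blue-edged pale 90 x 60 mm rectangles: a row of three, long sides along x, next to the lip; beyond it a row of two, long sides along y
- bay: home bay, fixed: dark mat on the counter, 250 mm wide in y, with a grey stop strip 40 mm high and 250 mm wide along its far (+x) edge; the stop's near face is 96 mm from the origin along +x. Origin at counter height, where the board's origin comes when the board is fully home; same axes as the board
- tray: fixed orange open tray, 110 mm (x) by 200 mm (y), 30 mm high, wall 5 mm, floor about 5 mm. Origin: centre of its underside
- slot0 (a point): centre of a marked rectangle on the board's top face, at (-32, -68) mm from the board's origin, 14 mm up; long side along the board's x
- slot1 (a point): centre of a marked rectangle on the board's top face, at (-32, 0) mm from the board's origin, 14 mm up; long side along the board's x
- slot2 (a point): centre of a marked rectangle on the board's top face, at (-32, 68) mm from the board's origin, 14 mm up; long side along the board's x
- slot3 (a point): centre of a marked rectangle on the board's top face, at (51, -52) mm from the board's origin, 14 mm up; long side along the board's y
- slot4 (a point): centre of a marked rectangle on the board's top face, at (51, 52) mm from the board's origin, 14 mm up; long side along the board's y
- carton0_mid (a point): loose carton, yellow band (absent in some runs), 100 g: body 90 mm (x) by 60 mm (y) by 45 mm high; on its top, mid, a stiff upright grip fin 52 mm long (along x), 10 mm thick (y) and 34 mm high. This point is on the carton's middle axis, 39.5 mm above its underside (half of the 79 mm overall height); x is the long axis, z is up through the fin
- carton1_mid (a point): loose carton, green band (absent in some runs), 100 g: body 90 mm (x) by 60 mm (y) by 45 mm high; on its top, mid, a stiff upright grip fin 52 mm long (along x), 10 mm thick (y) and 34 mm high. This point is on the carton's middle axis, 39.5 mm above its underside (half of the 79 mm overall height); x is the long axis, z is up through the fin
- carton2_mid (a point): loose carton, red band (absent in some runs), 100 g: body 90 mm (x) by 60 mm (y) by 45 mm high; on its top, mid, a stiff upright grip fin 52 mm long (along x), 10 mm thick (y) and 34 mm high. This point is on the carton's middle axis, 39.5 mm above its underside (half of the 79 mm overall height); x is the long axis, z is up through the fin
- carton3_mid (a point): loose carton, orange band (absent in some runs), 100 g: body 90 mm (x) by 60 mm (y) by 45 mm high; on its top, mid, a stiff upright grip fin 52 mm long (along x), 10 mm thick (y) and 34 mm high. This point is on the carton's middle axis, 39.5 mm above its underside (half of the 79 mm overall height); x is the long axis, z is up through the fin
- carton4_mid (a point): loose carton, blue band (absent in some runs), 100 g: body 90 mm (x) by 60 mm (y) by 45 mm high; on its top, mid, a stiff upright grip fin 52 mm long (along x), 10 mm thick (y) and 34 mm high. This point is on the carton's middle axis, 39.5 mm above its underside (half of the 79 mm overall height); x is the long axis, z is up through the fin
- canister_a_mid (a point): left-over square green spice canister with a steel lid, 46 x 46 mm and 70 mm tall (z), about 150 g, at the start upright on the board. The point is its centre
- canister_b_mid (a point): left-over square red spice canister with a steel lid, 46 x 46 mm and 70 mm tall (z), about 150 g, at the start upright on the board. The point is its centre
- pepper_mill: black pepper mill, 132 mm tall, 55 mm wide; bystander, origin under its centre
- jam_jar: amber jam jar with a brass lid, 80 mm tall, 66 mm wide; bystander, origin under its centre
- mug: blue mug, 85 mm tall, 76 mm wide; bystander, origin under its centre
Not all that is in view belongs to the job. What is shaped like the part that bears carton0_mid but pink is not meant. What is shaped like the part that bears carton2_mid but pink or purple is not meant.

How it is judged:
By the outcome, as a careful person would: the job done as asked, in the order asked, and still so for the second after the job is handed in, with the robot touching nothing.
Of carton0, carton1, carton2, carton3, carton4 only 4 to 5 are there at a start; the rules pass over those that are not, and their reading is None.
At some moment in a run one of carton0, carton1, carton2, carton3, carton4 may be knocked a few centimetres aside while the robot is not near it.
Once in a run the grip may slacken for a moment while it holds something.
It also fails if it takes over 210 s, if anything falls off the work surface, if the arm or the gripper's body presses on something with over 40 N, if the wrist force passes 120 N, or if a joint passes its speed limit or range.

## Working session

There is one attempt and no reset: what is moved stays moved. The work goes in short steps, Python scripts to look and compute and a shell command to move; the robot and the scene stay as the last step left them, time stands still between calls to the robot, and variables do not carry over. Pictures are saved under pics/ and viewed, at most 14 in all, crops included, and the job is handed in when it is done.

```bash
ls; mkdir -p pics; cat > h.py <<'E'
import numpy as np, cv2, os
from rig import status, get_image, env
def snap(name,fn=None):
    d=get_image(name)
    if fn: cv2.imwrite('pics/'+fn, d['color'][:,:,::-1])
    return d
def ray(d,u,v):
    f=d['color'].shape[0]/2/np.tan(np.radians(d['vertical_fov'])/2)
    R=np.array(d['orientation']); 
    p=np.stack([(np.asarray(u,float)-d['cx'])/f,(np.asarray(v,float)-d['cy'])/f,np.ones_like(np.asarray(u,float))],-1)
    return p@R.T
def onplane(d,u,v,z):
    r=ray(d,u,v); o=np.array(d['xyz'])
    t=(z-o[2])/r[...,2]
    return o+r*t[...,None]
def proj(d,P):
    f=d['color'].shape[0]/2/np.tan(np.radians(d['vertical_fov'])/2)
    c=(np.asarray(P,float)-np.array(d['xyz']))@np.array(d['orientation'])
    return np.stack([c[...,0]/c[...,2]*f+d['cx'],c[...,1]/c[...,2]*f+d['cy']],-1)
E
python3 - <<'E'
from h import *
import pickle
D={n:snap(n,n+'0.png') for n in ('top','scene')}
pickle.dump(D,open('d0.pkl','wb'))
for n in D: print(n,D[n]['xyz'],np.round(D[n]['orientation'],3).tolist(),D[n]['vertical_fov'],D[n]['cx'],D[n]['cy'])
a=np.hstack([cv2.resize(D['top']['color'],(800,600))])
cv2.imwrite('pics/t.png',a[:,:,::-1])
s=status.observe(); print(s)
E
```

```text
pics
top [ 0.29274888 -0.08006829  1.33610033] [[-0.021, -0.982, 0.19], [-1.0, 0.02, -0.01], [0.007, -0.19, -0.982]] 44.705207963350226 246.6860013981002 190.96506201288494
scene [1.30030216 0.54526717 1.17733117] [[-0.639, 0.581, -0.505], [0.769, 0.466, -0.438], [-0.019, -0.668, -0.744]] 45.13396916920058 259.1458660459029 192.5621725116394
{'time_s': 0.1, 'q': array([-8.80821781e+01,  2.18395255e+01,  7.43799099e+01, -7.58217162e-04,
        8.38560017e+01, -1.23364723e+01]), 'qvel': array([ 0.09170225, -0.10176832, -0.09420472,  0.01696715, -0.03391138,
        0.08478735]), 'joint_efforts': array([ 2.70552358e-03, -4.49223447e+01, -2.31660247e+01, -2.65325980e-04,
        3.62283841e-03,  7.68376616e-07]), 'position': array([ 0.13540352, -0.53281026,  0.230754  ]), 'tool_rot': array([[ 9.69212115e-01,  2.46227278e-01, -5.72122333e-05],
       [ 2.46227138e-01, -9.69211260e-01,  1.31544668e-03],
       [ 2.68448116e-04, -1.28903407e-03, -9.99999133e-01]]), 'ft_force': array([-0.1328105 ,  0.35683955,  0.09681572]), 'wrist_torque': array([-0.0309491 ,  0.00385016,  0.05150144]), 'gripper_force': 0.0, 'grip_width': 0.08519490655867049}
```

View pics/t.png

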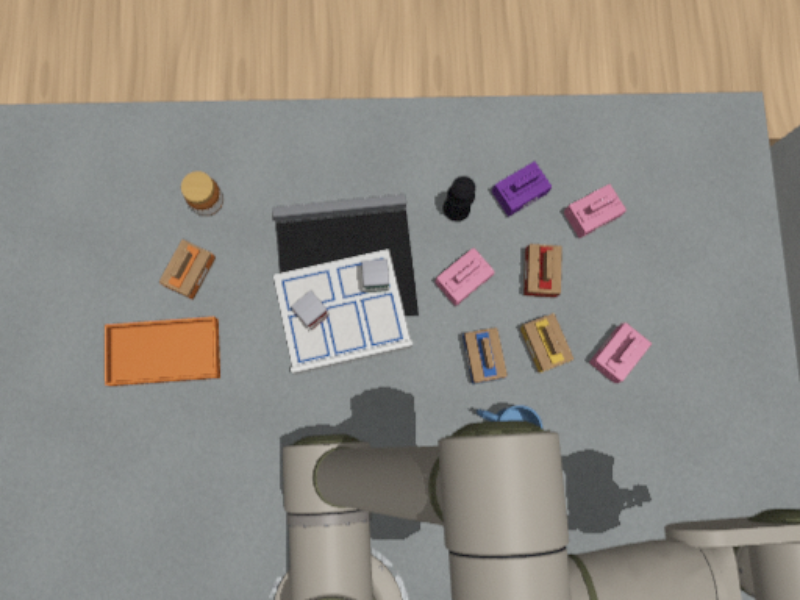

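View pics/scene0.png

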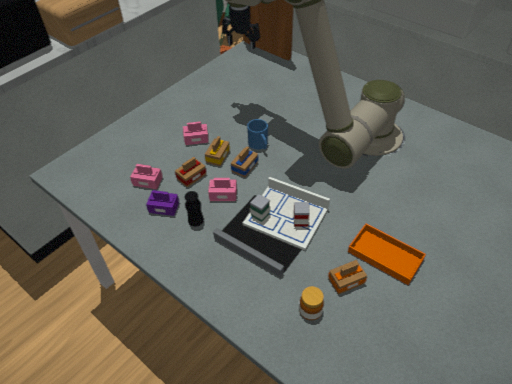

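The top view shows four cartons: orange (182,263), blue (487,353), yellow (548,340) and red (546,268). It also shows the canisters on the board at (375,273) and (309,309), and pink and purple decoys. I'll enlarge the views to get the details.

```bash
python3 - <<'E'
from h import *
import pickle
D=pickle.load(open('d0.pkl','rb'))
t=D['top']['color']
a=cv2.resize(t[100:260,60:280],(800,582),interpolation=cv2.INTER_CUBIC)
cv2.imwrite('pics/c1.png',a[:,:,::-1])
S=.64
pts={'orange':(182,263,.079),'blue':(487,353,.079),'yellow':(548,340,.079),'red':(546,268,.079),'canG':(375,273,.084),'canR':(309,309,.084),
'mill':(462,187,.132),'jar':(200,187,.08),'mug':(520,418,.085)}
for k,(u,v,z) in pts.items(): print(k,onplane(D['top'],u*S,v*S,z).round(3))
for p in [(275,273,.014),(388,252,.014),(411,345,.052),(292,370,.052),(275,218,.04),(407,208,.04),(418,315,0),(107,320,.03),(216,317,.03),(219,377,.03),(105,385,.03)]: print(p,onplane(D['top'],p[0]*S,p[1]*S,p[2]).round(3))
E
```

```text
orange [0.606 0.265 0.079]
blue [ 0.436 -0.267  0.079]
yellow [ 0.456 -0.374  0.079]
red [ 0.585 -0.379  0.079]
canG [ 0.58  -0.076  0.084]
canR [0.518 0.04  0.084]
mill [ 0.719 -0.23   0.132]
jar [0.747 0.237 0.08 ]
mug [ 0.323 -0.317  0.085]
(275, 273, 0.014) [0.6   0.11  0.014]
(388, 252, 0.014) [ 0.636 -0.101  0.014]
(411, 345, 0.052) [ 0.456 -0.137  0.052]
(292, 370, 0.052) [0.416 0.073 0.052]
(275, 218, 0.04) [0.698 0.107 0.04 ]
(407, 208, 0.04) [ 0.713 -0.137  0.04 ]
(418, 315, 0) [ 0.518 -0.154  0.   ]
(107, 320, 0.03) [0.515 0.41  0.03 ]
(216, 317, 0.03) [0.517 0.214 0.03 ]
(219, 377, 0.03) [0.408 0.206 0.03 ]
(105, 385, 0.03) [0.398 0.408 0.03 ]
```

View pics/c1.png

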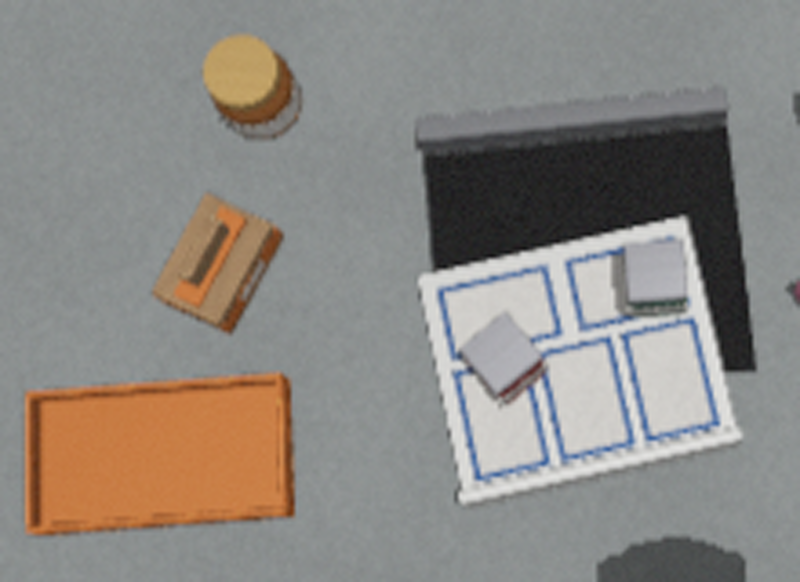

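The crop shows the red canister's lid turned about 45°, the green lid nearly aligned with the board, and the orange carton's fin with its band. I'll measure the lid poses, then move.

```bash
cat >> h.py <<'E'
def rect_world(d,mask,z,near=None):
    "minAreaRect of the blob nearest pixel `near`, cast on plane z: centre, sizes, angle of the long side (deg)"
    n,l,st,c=cv2.connectedComponentsWithStats(mask.astype(np.uint8))
    ok=[i for i in range(1,n) if st[i,4]>25]
    i=min(ok,key=lambda i:np.hypot(*(c[i]-near)))
    v,u=np.nonzero(l==i); P=onplane(d,u,v,z)[:,:2]
    (cx,cy),(w,h),a=cv2.minAreaRect((P*1000).astype(np.float32))
    if h>w: w,h,a=h,w,a+90
    return np.round([cx,cy,w,h,a%180],1), len(u), c[i].round(1)
E
python3 - <<'E'
from h import *
import pickle
d=pickle.load(open('d0.pkl','rb'))['top']; im=d['color']
for p in [(375,273),(309,309)]:
    u,v=int(p[0]*.64),int(p[1]*.64); c=np.median(im[v-3:v+4,u-3:u+4].reshape(-1,3),0); print(c)
    m=(np.abs(im.astype(int)-c).max(2)<22)
    b=np.zeros_like(m); b[v-18:v+18,u-18:u+18]=1
    print(rect_world(d,m&b,.084,(u,v)))
E
```

```text
[174. 174. 179.]
(array([583.4, -76. ,  49.7,  47.2,   9.5]), 260, array([240.2, 173.3]))
[174. 173. 178.]
(array([523.9,  42.1,  50.5,  46.1, 129.5]), 278, array([197.2, 195.7]))
```

```bash
R='19.3 28.7 0 0 0 25.3 1'; python3 -m handwheel '19.3 28.7 0 0 0 25.3 1;19.3 28.7 0 0 0 25.3 1;19.3 28.7 0 0 0 25.3 1;19.3 28.7 0 0 0 25.3 1;19.3 28.7 0 0 0 25.3 1;19.3 28.7 0 0 0 25.3 1;19.3 28.7 0 0 0 25.3 1;19.3 28.7 0 0 0 25.3 1' 40
python3 -m handwheel '19.3 28.7 0 0 0 0 1;19.3 28.7 0 0 0 0 1;19.3 28.7 0 0 0 0 1;19.3 28.7 0 0 0 0 1;19.3 28.7 0 0 0 0 1;19.3 28.7 0 0 0 0 1;19.3 28.7 0 0 0 0 1;19.3 28.7 0 0 0 0 1'
python3 - <<'E'
from h import *
s=status.observe(); print(s['time_s'],s['position'],np.round(s['tool_rot'],3).tolist(),s['q'].round(1))
d=snap('wrist','w1.png'); print(d['xyz'],np.round(d['orientation'],2).tolist(),d['vertical_fov'])
for z,p in [(.084,(.524,.042)),(.084,(.583,-.076))]: print(proj(d,[*p,z]).round())
E
```

```text
time_s: 0.77
position: [0.3219, -0.2545, 0.2312]
tool_rot: [[0.771, 0.636, -0.0], [0.636, -0.771, 0.0], [0.0, -0.0, -1.0]]
ft_force: [0.0, 0.1, 0.4]
grip_width: 0.0857
gripper_force: 0.0
time_s: 1.43
position: [0.5081, 0.0224, 0.2311]
tool_rot: [[0.771, 0.637, -0.0], [0.637, -0.771, -0.0], [-0.0, -0.0, -1.0]]
ft_force: [0.9, -1.7, 0.3]
grip_width: 0.0853
gripper_force: 0.0
1.4333 [0.50807215 0.02237808 0.23111421] [[0.771, 0.637, -0.0], [0.637, -0.771, -0.0], [-0.0, -0.0, -1.0]] [-10.8  17.7  80.8  -0.   81.6  39.6]
[0.56434569 0.06684036 0.37474939] [[0.64, -0.74, -0.22], [-0.77, -0.61, -0.18], [0.0, 0.28, -0.96]] 65.87767295972638
[253. 151.]
[380. 180.]
```

View pics/w1.png

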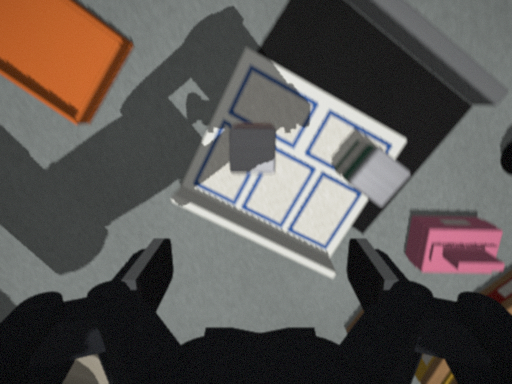

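The lid is square to the fingers at (252,147), close to the predicted (253,151). I'll descend and grip.

```bash
python3 -m handwheel '.5 .3 -4 0 0 0 1;.5 .3 -8 0 0 0 1;.5 .3 -12 0 0 0 1;.5 .3 -15 0 0 0 1;.5 .3 -17 0 0 0 1;.5 .3 -18.5 0 0 0 1;.5 .3 -18.5 0 0 0 1;.5 .3 -18.5 0 0 0 1' 40
python3 -m handwheel '0 0 0 0 0 0 .3;0 0 0 0 0 0 .3;0 0 0 0 0 0 .3;0 0 0 0 0 0 .3;0 0 0 0 0 0 .3;0 0 0 0 0 0 .3' 40
```

```text
time_s: 2.15
position: [0.5122, 0.0232, 0.0461]
tool_rot: [[0.771, 0.637, -0.001], [0.637, -0.771, 0.0], [-0.001, -0.001, -1.0]]
ft_force: [0.4, 0.5, 0.2]
grip_width: 0.0849
gripper_force: 0.0
time_s: 2.65
position: [0.5127, 0.0232, 0.0475]
tool_rot: [[0.771, 0.637, 0.002], [0.637, -0.771, -0.0], [0.001, 0.001, -1.0]]
ft_force: [-1.7, 0.3, 7.0]
grip_width: 0.0461
gripper_force: 40.5
```

The command fell short of the lid centre, so the grip is at the canister's edge. I'll reopen and re-centre.

```bash
python3 -m handwheel '0 0 0 0 0 0 1;0 0 0 0 0 0 1;0 0 0 0 0 0 1;1 .8 0 0 0 0 1;1.7 1.4 0 0 0 0 1;1.7 1.4 0 0 0 0 1;1.7 1.4 0 0 0 0 1' 40
python3 -m handwheel '0 0 0 0 0 0 .3;0 0 0 0 0 0 .3;0 0 0 0 0 0 .3;0 0 0 0 0 0 .3;0 0 0 0 0 0 .3' 40
python3 -m handwheel '0 0 3 0 0 0 .3;0 0 7 0 0 0 .3;0 0 10 0 0 0 .3;0 0 10 0 0 0 .3' 40
python3 - <<'E'
from h import *
d=snap('wrist','w2.png')
E
```

```text
time_s: 3.23
position: [0.5295, 0.0374, 0.0461]
tool_rot: [[0.77, 0.638, -0.0], [0.638, -0.77, -0.0], [-0.0, -0.0, -1.0]]
ft_force: [-0.2, 0.3, 0.6]
grip_width: 0.0852
gripper_force: 0.0
time_s: 3.65
position: [0.5294, 0.037, 0.0466]
tool_rot: [[0.771, 0.637, 0.0], [0.637, -0.771, -0.0], [0.0, 0.0, -1.0]]
ft_force: [0.2, 0.3, 2.1]
grip_width: 0.0462
gripper_force: 40.6
time_s: 3.98
position: [0.5317, 0.0369, 0.1518]
tool_rot: [[0.771, 0.637, 0.01], [0.637, -0.771, -0.002], [0.007, 0.008, -1.0]]
ft_force: [0.7, 0.3, -0.8]
grip_width: 0.0461
gripper_force: 41.3
```

View pics/w2.png

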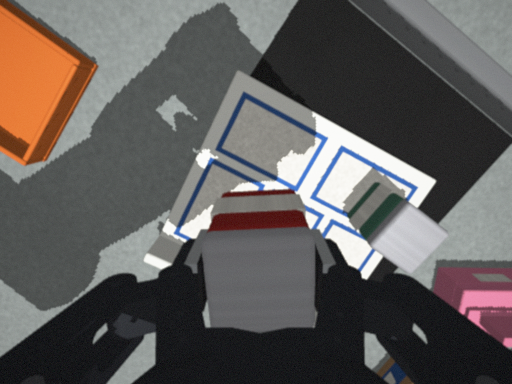

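The red canister is held squarely, with its lid at about (260,270) between the fingers. Next I carry it to the tray.

```bash
python3 -m handwheel '-1 4 2 0 0 0 .3;-2 8 2 0 0 0 .3;-3 12 2 0 0 0 .3;-3.7 16 2 0 0 0 .3;-4.5 20 2 0 0 0 .3;-5.3 24 2 0 0 0 .3;-6.2 28 2 0 0 0 .3;-7.1 32 2 0 0 0 .3'
python3 -m handwheel '0 0 -4 0 0 0 .3;0 0 -8 0 0 0 .3;0 0 -11 0 0 0 .3;0 0 -12 0 0 0 .3;0 0 -12.6 0 0 0 .3;0 0 -12.9 0 0 0 .3;0 0 -12.9 0 0 0 .3'
```

```text
time_s: 4.7
position: [0.457, 0.3588, 0.1644]
tool_rot: [[0.771, 0.637, -0.003], [0.637, -0.771, -0.001], [-0.003, -0.001, -1.0]]
ft_force: [1.1, -0.1, -0.5]
grip_width: 0.0463
gripper_force: 41.3
time_s: 5.28
position: [0.4589, 0.3572, 0.0383]
tool_rot: [[0.771, 0.637, 0.001], [0.637, -0.771, 0.001], [0.001, 0.0, -1.0]]
ft_force: [0.2, 0.6, -1.6]
grip_width: 0.0461
gripper_force: 41.3
```

```bash
python3 -m handwheel '0 0 -.2 0 0 0 .6;0 0 -.2 0 0 0 1;0 0 -.2 0 0 0 1;0 0 3 0 0 0 1;0 0 7 0 0 0 1;0 0 11 0 0 0 1;0 -2 14 0 0 -7 1;1 -5 15 0 0 -14 1'
python3 -m handwheel '1 -4 0 0 0 -4 1;2 -8 0 0 0 -8 1;3.2 -12 0 0 0 -12 1;4.5 -16 0 0 0 -16 1;6 -20 0 0 0 -16 1;7 -23.5 0 0 0 -16 1;8 -27 0 0 0 -16 1;9 -30 0 0 0 -16 1'
python3 -m handwheel '1 -4 0 0 0 0 1;2.4 -8.3 0 0 0 0 1;2.4 -8.3 0 0 0 0 1;2.4 -8.3 0 0 0 0 1'
python3 - <<'E'
from h import *
s=status.observe(); print(s['position'])
d=snap('wrist','w3.png'); t=snap('top','t3.png'); im=d['color']
p=proj(d,[.583,-.076,.084]); print(p)
u,v=p.astype(int); c=np.median(im[v-5:v+6,u-5:u+6].reshape(-1,3),0); print(c)
m=np.abs(im.astype(int)-c).max(2)<20
b=np.zeros_like(m); b[max(v-60,0):v+60,max(u-60,0):u+60]=1
print(rect_world(d,m&b,.084,(u,v)))
E
```

```text
time_s: 5.95
position: [0.4687, 0.3088, 0.1929]
tool_rot: [[0.903, 0.43, 0.008], [0.43, -0.903, 0.004], [0.009, -0.0, -1.0]]
ft_force: [1.5, -0.1, 0.9]
grip_width: 0.0855
gripper_force: 0.0
time_s: 6.62
position: [0.5588, 0.0046, 0.1879]
tool_rot: [[0.986, 0.165, 0.001], [0.165, -0.986, -0.0], [0.001, 0.001, -1.0]]
ft_force: [0.1, 0.1, -0.2]
grip_width: 0.0857
gripper_force: 0.0
time_s: 6.95
position: [0.5828, -0.0781, 0.1873]
tool_rot: [[0.987, 0.163, 0.0], [0.163, -0.987, -0.0], [0.0, 0.0, -1.0]]
ft_force: [-0.7, 1.5, 0.1]
grip_width: 0.0855
gripper_force: 0.0
[ 0.58281685 -0.07811664  0.18732044]
[255.51978117 187.74810516]
[104. 105. 106.]
(array([594.8, -66.3,  63.7,  41.4, 138.5]), 1728, array([249.3, 175.6]))
```

View pics/w3.png

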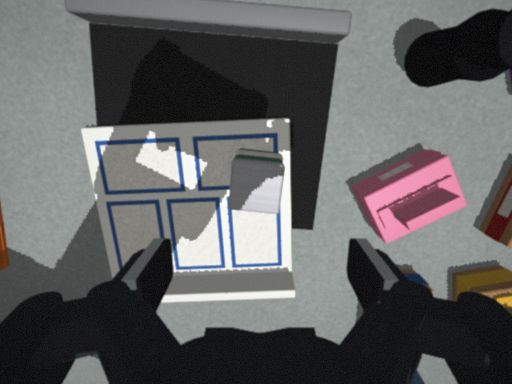

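The green lid's centre is at (257,184), against a predicted (255,188). I'll grip it.

```bash
python3 -m handwheel '.3 0 -4 0 0 -2 1;.3 0 -8 0 0 -2 1;.3 0 -11 0 0 -2 1;.3 0 -13 0 0 -2 1;.3 0 -14.2 0 0 -2 1;.3 0 -14.2 0 0 -2 1' 40
python3 -m handwheel '0 0 0 0 0 0 .3;0 0 0 0 0 0 .3;0 0 0 0 0 0 .3;0 0 0 0 0 0 .3;0 0 0 0 0 0 .3;0 0 4 0 0 0 .3;0 0 8 0 0 0 .3;0 0 10 0 0 0 .3' 40
python3 - <<'E'
from h import *
d=snap('wrist','w4.png'); s=status.observe(); print(s['position'])
t=cv2.imread('pics/t3.png'); cv2.imwrite('pics/t3c.png',cv2.resize(t[100:260,:],(800,int(600*160/384*1))) )
a=cv2.resize(cv2.imread('pics/w4.png'),(400,300)); b=cv2.resize(t[90:290,60:],(800,354))[:300]
cv2.imwrite('pics/m4.png',np.vstack([np.hstack([a,cv2.resize(t[100:300,250:450],(400,300))]),b]))
E
```

```text
time_s: 7.55
position: [0.5839, -0.0737, 0.0431]
tool_rot: [[0.991, 0.134, -0.005], [0.134, -0.991, 0.002], [-0.004, -0.002, -1.0]]
ft_force: [-0.4, -1.0, 0.9]
grip_width: 0.0855
gripper_force: 0.0
time_s: 8.22
position: [0.5866, -0.0761, 0.1502]
tool_rot: [[0.991, 0.132, 0.006], [0.132, -0.991, -0.002], [0.006, 0.003, -1.0]]
ft_force: [0.2, -1.1, -1.0]
grip_width: 0.0464
gripper_force: 41.4
[ 0.58765462 -0.07641691  0.15291429]
```

View pics/m4.png

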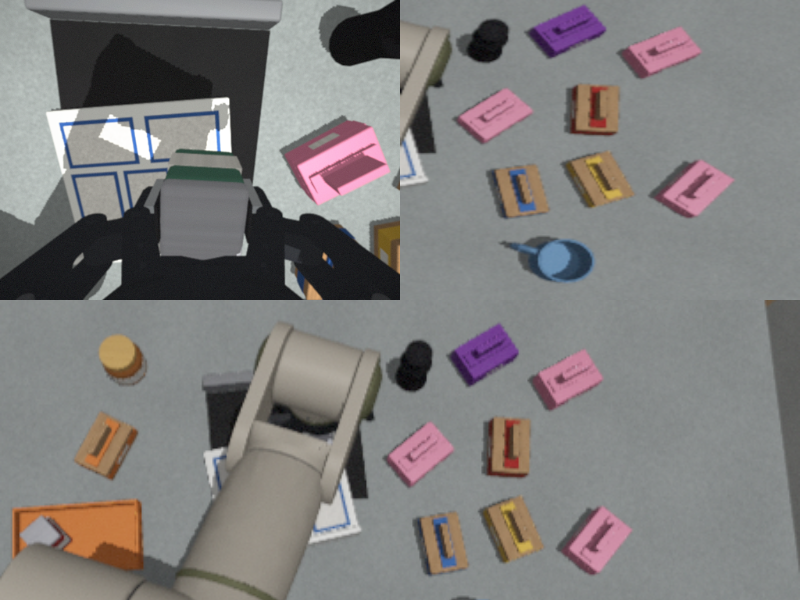

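The green canister is held, the red one stands in the tray, and cartons are visible on the right with no green one. I'll carry on.

```bash
python3 -m handwheel '-1 3.5 2 0 0 0 .3;-2.5 7.5 2 0 0 0 .3;-4 11.3 2 0 0 0 .3;-5.5 15 2 0 0 0 .3;-7 18.8 2 0 0 0 .3;-8.5 22.6 2 0 0 0 .3;-10 26.4 2 0 0 0 .3;-11.5 30 2 0 0 0 .3'
python3 -m handwheel '-1.2 3.8 -1 0 0 0 .3;-1.3 3.9 -5 0 0 0 .3;-1.3 3.9 -9 0 0 0 .3;-1.3 3.9 -12 0 0 0 .3;-1.3 3.9 -13.3 0 0 0 .3;-1.3 3.9 -13.5 0 0 0 .3;-1.3 3.9 -13.5 0 0 0 .3'
```

```text
time_s: 8.93
position: [0.4692, 0.226, 0.1656]
tool_rot: [[0.991, 0.132, 0.0], [0.132, -0.991, 0.0], [0.0, -0.0, -1.0]]
ft_force: [0.2, 0.0, -1.1]
grip_width: 0.0463
gripper_force: 41.4
time_s: 9.52
position: [0.4572, 0.2633, 0.0303]
tool_rot: [[0.991, 0.132, -0.0], [0.132, -0.991, 0.0], [-0.0, -0.0, -1.0]]
ft_force: [-0.1, 0.1, -1.6]
grip_width: 0.0459
gripper_force: 41.2
```

```bash
python3 -m handwheel '0 0 -.2 0 0 0 .3;0 0 -.3 0 0 0 .3;0 0 -.3 0 0 0 .3'
python3 -m handwheel '0 0 0 0 0 0 .75;0 0 0 0 0 0 .75;0 0 0 0 0 0 .75;0 0 4 0 0 0 .75;0 0 8 0 0 0 .75;0 0 12 0 0 0 .75;4 0 15 0 0 0 .75;5 0 16 0 0 0 .5'
python3 - <<'E'
from h import *
s=status.observe(); print(s['position'])
d=snap('wrist','w5.png'); print(proj(d,[.606,.265,.079]))
E
```

```text
time_s: 9.77
position: [0.4576, 0.2633, 0.03]
tool_rot: [[0.991, 0.132, 0.002], [0.132, -0.991, 0.001], [0.002, -0.0, -1.0]]
ft_force: [-7.8, -2.6, 26.6]
grip_width: 0.0456
gripper_force: 44.1
time_s: 10.43
position: [0.5099, 0.2634, 0.1913]
tool_rot: [[0.991, 0.132, 0.006], [0.132, -0.991, 0.002], [0.006, -0.001, -1.0]]
ft_force: [0.4, 0.1, -0.9]
grip_width: 0.0537
gripper_force: 0.0
[0.50986662 0.26338274 0.1913078 ]
[271.36697853  72.58693344]
```

View pics/w5.png

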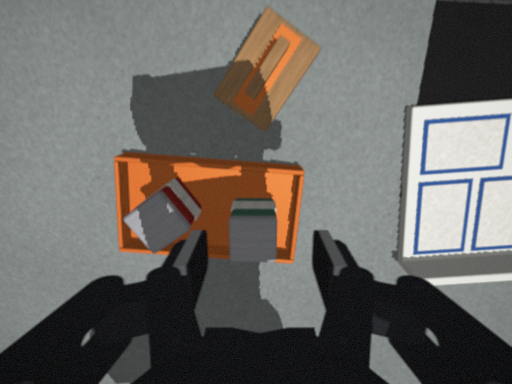

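Both canisters stand in the tray. The orange fin's top runs from about (286,39) to (250,97). I'll add a helper that turns fin ends into a shift and turn.

```bash
cat >> h.py <<'E'
def wrap(a,p=180): return (a+p/2)%p-p/2
def fin(d,e1,e2,z=.079):
    a,b=onplane(d,*e1,z),onplane(d,*e2,z); c=(a+b)/2; s=status.observe()
    ang=np.degrees(np.arctan2(*(b-a)[1::-1])); ty=s['tool_rot'][:,1]; cur=np.degrees(np.arctan2(ty[1],ty[0]))
    print('centre',c.round(4),'len',np.linalg.norm(b-a).round(4),'long',round(wrap(ang),1),'shift cm',((c-s['position'])*100).round(2)[:2],'wz',round(wrap(ang+90-cur),1))
def finmask(d,p,z=.079,r=.06,box=25):
    "candidate fin-top: print small HSV patch along to pick"
E
python3 - <<'E'
from h import *
d=snap('wrist')
fin(d,(286,39),(250,97))
print(status.observe()['position'])
E
```

```text
centre [0.6119 0.2682 0.079 ] len 0.0525 long -26.0 shift cm [10.15  0.51] wz -33.4
[0.51040512 0.26312669 0.18967662]
```

```bash
python3 -m handwheel '4 .5 0 0 0 -7 .4;8 .5 0 0 0 -14 .4;10.1 .5 0 0 0 -21 .4;10.1 .5 0 0 0 -28 .4;10.1 .5 -3 0 0 -33.4 .4;10.1 .5 -7 0 0 -33.4 .4;10.1 .5 -10 0 0 -33.4 .4;10.1 .5 -10 0 0 -33.4 .4' 60
python3 - <<'E'
from h import *
s=status.observe(); print(s['position'])
d=snap('wrist','w6.png')
E
```

```text
time_s: 11.2
position: [0.6042, 0.2673, 0.0795]
tool_rot: [[0.9, -0.436, -0.014], [-0.436, -0.9, -0.003], [-0.011, 0.009, -1.0]]
ft_force: [-0.2, -0.7, -0.5]
grip_width: 0.034
gripper_force: 0.0
[0.60423693 0.26729022 0.07946714]
```

View pics/w6.png

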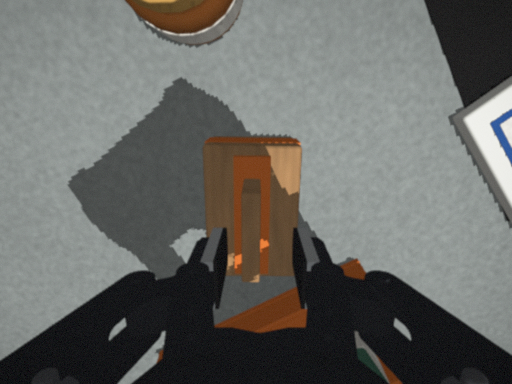

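The fin is aligned and about 4 mm left of the finger centre, with its top at (251,185). I'll correct, descend and grip.

```bash
python3 -m handwheel '.2 .4 -1 0 0 0 .4;.2 .4 -2.6 0 0 0 .4;.2 .4 -2.6 0 0 0 .4;.2 .4 -2.6 0 0 0 .4' 60
python3 -m handwheel '0 0 0 0 0 0 0;0 0 0 0 0 0 0;0 0 0 0 0 0 0;0 0 0 0 0 0 0;0 0 0 0 0 0 0' 60
```

```text
time_s: 11.58
position: [0.6108, 0.2725, 0.0623]
tool_rot: [[0.9, -0.436, 0.001], [-0.436, -0.9, 0.0], [0.001, -0.001, -1.0]]
ft_force: [0.5, -0.3, 1.1]
grip_width: 0.0341
gripper_force: 0.0
time_s: 12.0
position: [0.6108, 0.2722, 0.0623]
tool_rot: [[0.9, -0.436, 0.001], [-0.436, -0.9, 0.0], [0.001, -0.001, -1.0]]
ft_force: [-1.4, -1.0, 5.8]
grip_width: 0.0084
gripper_force: 64.5
```

The grip is too high on the fin. I'll reopen, lower 11 mm and grip again.

```bash
python3 -m handwheel '0 0 0 0 0 0 .4;0 0 0 0 0 0 .4;0 0 -.6 0 0 0 .4;0 0 -1.1 0 0 0 .4;0 0 -1.1 0 0 0 .4' 60
python3 -m handwheel '0 0 0 0 0 0 0;0 0 0 0 0 0 0;0 0 0 0 0 0 0;0 0 0 0 0 0 0;0 0 3 0 0 0 0;0 0 6 0 0 0 0;0 0 9 0 0 0 0;0 0 9 0 0 0 0' 60
```

```text
time_s: 12.42
position: [0.6097, 0.272, 0.0485]
tool_rot: [[0.9, -0.436, -0.003], [-0.436, -0.9, -0.001], [-0.002, 0.002, -1.0]]
ft_force: [-1.8, 1.0, -1.7]
grip_width: 0.0346
gripper_force: 0.0
time_s: 13.08
position: [0.6127, 0.2728, 0.1471]
tool_rot: [[0.9, -0.436, 0.011], [-0.436, -0.9, 0.003], [0.008, -0.007, -1.0]]
ft_force: [0.2, 0.4, -0.6]
grip_width: 0.009
gripper_force: 59.4
```

```bash
cat >> h.py <<'E'
def slots(d,show=True):
    hsv=cv2.cvtColor(d['color'],cv2.COLOR_RGB2HSV)
    m=((hsv[...,0]>102)&(hsv[...,0]<125)&(hsv[...,1]>90)).astype(np.uint8)
    m=cv2.morphologyEx(m,cv2.MORPH_CLOSE,np.ones((3,3)))
    n,l,st,c=cv2.connectedComponentsWithStats(m,connectivity=8); out=[]
    for i in range(1,n):
        if st[i,4]<40: continue
        v,u=np.nonzero(l==i); P=onplane(d,u,v,.014)[:,:2]
        (x,y),(w,h),a=cv2.minAreaRect((P*1000).astype(np.float32))
        if h>w: w,h,a=h,w,a+90
        print(np.round([x,y,w,h,wrap(a)],1), st[i,4])
E
python3 - <<'E'
from h import *
d=snap('top','t7.png'); slots(d)
im=d['color'].astype(int)
m=(im.max(2)<45); b=np.zeros_like(m); b[130:215,170:275]=1
v,u=np.nonzero(m&b); P=onplane(d,u,v,0)
print(len(u),P[:,:2].min(0),P[:,:2].max(0))
# stop/mat front edge: topmost dark pixel per column
E
python3 -m handwheel '-3 -4 2 0 0 7 0;-6 -8 4 0 0 14 0;-9 -11 4 0 0 21 0;-9 -11 4 0 0 28 0;-9 -11 4 0 0 35 0;-9 -11 4 0 0 35 0'
python3 - <<'E'
from h import *
d=snap('wrist','w7.png'); slots(d); print(status.observe()['position'])
E
```

```text
[ 442.1 -274.2   77.6   20.9    8.5] 92
[ 307.7 -312.2  110.2   75.9  -83.6] 761
2602 [ 0.52012693 -0.15051693] [0.72024401 0.10954611]
time_s: 13.63
position: [0.5196, 0.1613, 0.18]
tool_rot: [[0.987, 0.162, -0.001], [0.162, -0.987, -0.0], [-0.001, -0.0, -1.0]]
ft_force: [-0.0, 1.2, 0.5]
grip_width: 0.0092
gripper_force: 59.4
[587.7 -54.4  88.9  58.9 -78.3] 752
[566.5  47.8  89.5  58.8 -78.3] 943
[509.4 -87.7  89.   60.2  11.4] 737
[495.5 -20.3  89.   59.2  11.7] 738
[481.7  46.6  89.   59.1  11.7] 741
[0.52012799 0.16188069 0.17978195]
```

View pics/w7.png

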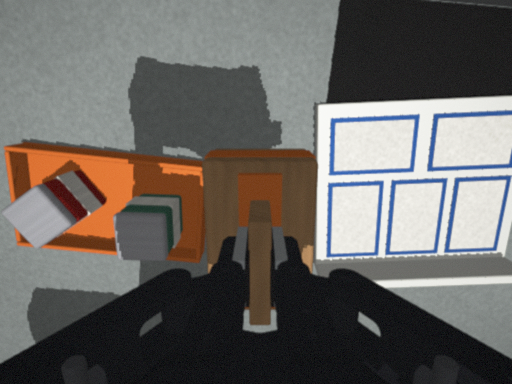

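All five slots were measured cleanly, with the board yaw at 11.7°. The carton hangs straight, its fin at x=260 from (260,200) to about (260,325).

```bash
python3 - <<'E'
from h import *
d=snap('wrist'); s=status.observe(); a,b=onplane(d,[260,260],[201,325],s['position'][2]+.0285)
print((b-a),((a+b)/2-s['position']).round(4))
E
```

```text
[-0.0606971  -0.00952242  0.        ] [ 0.0024 -0.0015  0.0285]
```

```bash
python3 -m handwheel '-1.4 -4 0 0 0 2.4 0;-2.8 -8 0 0 0 2.4 0;-4.2 -11.6 0 0 0 2.4 0;-4.2 -11.6 -4 0 0 2.4 0;-4.2 -11.6 -8 0 0 2.4 0;-4.2 -11.6 -10 0 0 2.4 0;-4.2 -11.6 -10 0 0 2.4 0'
python3 -m handwheel '0 0 -.5 0 0 0 0;0 0 -1 0 0 0 0;0 0 -1.4 0 0 0 0;0 0 -1.4 0 0 0 0'
python3 - <<'E'
from h import *
s=status.observe(); print(s['position'],s['ft_force'])
E
```

```text
time_s: 14.32
position: [0.4767, 0.0466, 0.0762]
tool_rot: [[0.98, 0.197, -0.008], [0.197, -0.98, 0.001], [-0.008, -0.003, -1.0]]
ft_force: [-0.3, -1.0, -1.2]
grip_width: 0.0092
gripper_force: 59.4
time_s: 14.65
position: [0.4787, 0.0464, 0.0665]
tool_rot: [[0.98, 0.2, 0.001], [0.2, -0.98, -0.0], [0.001, 0.0, -1.0]]
ft_force: [0.2, -0.1, -0.6]
grip_width: 0.0089
gripper_force: 59.5
[0.4786718  0.04636633 0.06646734] [ 0.19177404 -0.08717118 -0.64460381]
```

```bash
python3 -m handwheel '0 0 -.15 0 0 0 0;0 0 -.15 0 0 0 0;0 0 -.15 0 0 0 0'
python3 -m handwheel '0 0 -.15 0 0 0 0;0 0 -.15 0 0 0 0;0 0 -.15 0 0 0 0'
```

```text
time_s: 14.9
position: [0.4786, 0.0462, 0.0652]
tool_rot: [[0.98, 0.2, 0.001], [0.2, -0.98, -0.0], [0.001, 0.0, -1.0]]
ft_force: [-0.3, 0.1, -1.4]
grip_width: 0.0094
gripper_force: 59.5
time_s: 15.15
position: [0.4788, 0.0461, 0.0642]
tool_rot: [[0.98, 0.2, 0.002], [0.2, -0.98, -0.0], [0.001, 0.001, -1.0]]
ft_force: [-1.8, -0.3, 6.9]
grip_width: 0.0092
gripper_force: 60.7
```

It's in contact. I'll release, rise and go toward blue.

```bash
python3 -m handwheel '0 0 0 0 0 0 .3;0 0 0 0 0 0 .3;0 0 0 0 0 0 .3;0 0 4 0 0 0 .3;0 0 8 0 0 0 .3;0 0 11 0 0 0 .4;-1 -4 13 0 0 0 .4;-2 -8 13 0 0 0 .4'
python3 -m handwheel '-.5 -4 0 0 0 0 .4;-1 -8 0 0 0 0 .4;-2 -12 0 0 0 0 .4;-3 -16 0 0 0 0 .4;-3.5 -20 0 0 0 0 .4;-3.5 -20 0 0 0 0 .4;-3.5 -20 0 0 0 0 .4'
python3 - <<'E'
from h import *
s=status.observe(); print(s['position'])
d=snap('wrist','w8.png'); t=snap('top','t8.png'); slots(t)
a=cv2.imread('pics/t8.png'); cv2.imwrite('pics/m8.png',np.vstack([cv2.resize(cv2.imread('pics/w8.png'),(512,384))[:340],cv2.resize(a[150:260,160:330],(512,240))]))
E
```

```text
time_s: 15.82
position: [0.4605, -0.0305, 0.1968]
tool_rot: [[0.979, 0.205, 0.007], [0.205, -0.979, -0.002], [0.006, 0.004, -1.0]]
ft_force: [1.4, -1.4, -0.9]
grip_width: 0.0336
gripper_force: 0.0
time_s: 16.4
position: [0.4237, -0.2322, 0.1928]
tool_rot: [[0.98, 0.197, -0.0], [0.197, -0.98, 0.001], [-0.0, -0.001, -1.0]]
ft_force: [-0.3, 1.3, 0.3]
grip_width: 0.0343
gripper_force: 0.0
[ 0.42374798 -0.23218399  0.19277804]
[ 411.5 -278.8   20.4   15.5  -80. ] 41
[ 306.7 -325.3   83.8   75.4  -46.5] 683
```

View pics/m8.png

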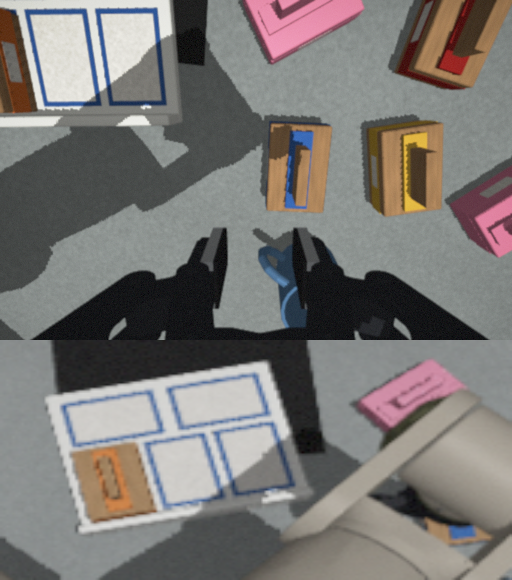

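The orange carton sits on slot2. Blue is at about (298,168), yellow at (408,168) and red at (455,40). I'll use one zoomed montage for all three fins.

```bash
python3 - <<'E'
from h import *
import pickle
d=snap('wrist','w8b.png'); pickle.dump(d,open('d8.pkl','wb'))
im=d['color'][:,:,::-1]
def crop(x0,y0,w,h,s):
    c=cv2.resize(im[y0:y0+h,x0:x0+w],None,fx=s,fy=s,interpolation=cv2.INTER_CUBIC)
    for x in range(x0+(-x0)%10,x0+w,10): cv2.putText(c,str(x),((x-x0)*s-8,8),0,.28,(0,0,255),1); cv2.line(c,((x-x0)*s,10),((x-x0)*s,13),(0,0,255),1)
    for y in range(y0+(-y0)%10,y0+h,10): cv2.putText(c,str(y),(0,(y-y0)*s+3),0,.28,(0,0,255),1)
    return c
A=crop(258,115,80,105,4); B=crop(362,115,90,105,4); C=crop(392,0,120,95,3)
H=600; W=800; o=np.full((H,W,3),255,np.uint8)
o[:280,:360]=C[:280,:360]
o[:420,410:410+360]=B
o2=np.full((H,W,3),255,np.uint8)
A3=crop(258,115,80,105,3); o[283:283+315,:240]=A3
cv2.imwrite('pics/m9.png',o)
E
```

```text
(no output)
```

View pics/m9.png

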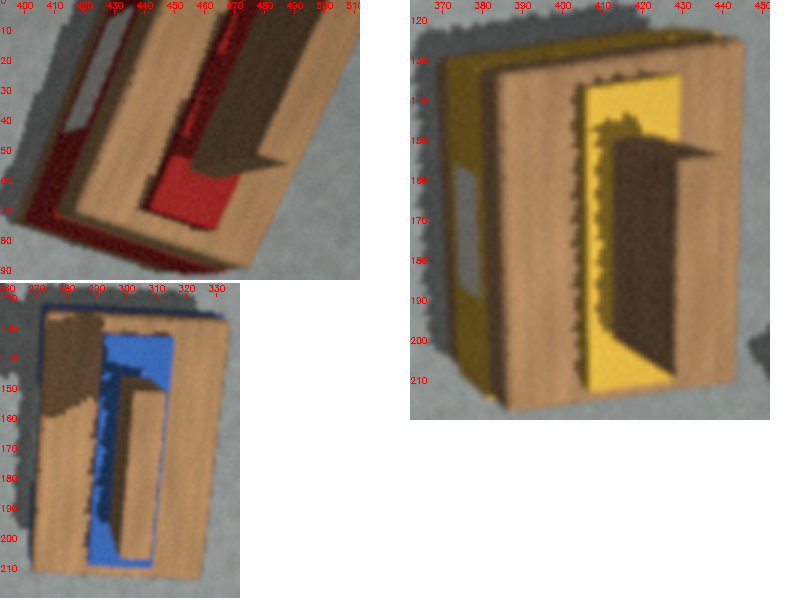

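Now the body tops are clear and I have their corner pixels: blue (273,127)(334,127)(325,213)(269,211), yellow (384,133)(445,125)(443,210)(386,217), red near edge (417,71)-(475,89).

```bash
cat >> h.py <<'E'
def body(d,pts,z=.045):
    P=onplane(d,*np.array(pts,float).T,z)[:,:2]; (x,y),(w,h),a=cv2.minAreaRect((P*1000).astype(np.float32)); c=P.mean(0)
    if h>w: w,h,a=h,w,a+90
    s=status.observe(); ty=s['tool_rot'][:,1]; cur=np.degrees(np.arctan2(ty[1],ty[0]))
    print('centre',c.round(4),'size',round(w),round(h),'long',round(wrap(a),1),'shift cm',((c-s['position'][:2])*100).round(2),'wz',round(wrap(a+90-cur),1))
E
python3 - <<'E'
from h import *
import pickle
d=pickle.load(open('d8.pkl','rb')); print(status.observe()['position'])
body(d,[(273,126.7),(334.3,127.3),(325,213.3),(269,210.7)])
body(d,[(384,133),(445.5,125),(443.3,210),(386.5,217.5)])
a,b,e=onplane(d,np.array([417,474.7,447]),np.array([71,89.3,0]),.045)[:,:2]
u=(e-a)/np.linalg.norm(e-a); print('red', ((a+b)/2+.045*u).round(4), np.linalg.norm(a-b), np.degrees(np.arctan2(u[1],u[0])))
E
```

```text
[ 0.42434206 -0.22946771  0.19310574]
centre [ 0.4372 -0.2705] size 89 59 long 9.3 shift cm [ 1.28 -4.1 ] wz -2.4
centre [ 0.4583 -0.3843] size 89 59 long 19.9 shift cm [  3.39 -15.48] wz 8.3
red [ 0.5928 -0.3866] 0.05847101160991745 -5.35458664309754
```

```bash
python3 -m handwheel '1.3 -4.1 0 0 0 -2.4 .4;1.3 -4.1 -4 0 0 -2.4 .4;1.3 -4.1 -8 0 0 -2.4 .4;1.3 -4.1 -11 0 0 -2.4 .4;1.3 -4.1 -13 0 0 -2.4 .4;1.3 -4.1 -14.2 0 0 -2.4 .4;1.3 -4.1 -14.2 0 0 -2.4 .4;1.3 -4.1 -14.2 0 0 -2.4 .4' 60
python3 -m handwheel '0 0 0 0 0 0 0;0 0 0 0 0 0 0;0 0 0 0 0 0 0;0 0 0 0 0 0 0;0 0 0 0 0 0 0' 60
```

```text
time_s: 17.22
position: [0.4377, -0.2705, 0.0513]
tool_rot: [[0.987, 0.161, -0.0], [0.161, -0.987, 0.001], [-0.0, -0.001, -1.0]]
ft_force: [0.6, -1.1, 0.3]
grip_width: 0.0337
gripper_force: 0.0
time_s: 17.63
position: [0.4373, -0.2716, 0.0515]
tool_rot: [[0.987, 0.159, 0.0], [0.159, -0.987, -0.0], [0.0, 0.0, -1.0]]
ft_force: [0.6, 0.9, 0.0]
grip_width: 0.0088
gripper_force: 60.3
```

```bash
python3 -m handwheel '0 0 4 0 0 0 0;0 0 8 0 0 0 0;1 3 10 0 0 0 0;3 7 10 0 0 2.4 0;5 11 10 0 0 2.4 0;6.5 15 10 0 0 2.4 0;7.2 18.4 10 0 0 2.4 0;7.2 18.4 10 0 0 2.4 0' 60
python3 - <<'E'
from h import *
s=status.observe(); print(s['position']);d=snap('wrist','w10.png'); slots(d)
E
```

```text
time_s: 18.3
position: [0.5098, -0.0814, 0.1513]
tool_rot: [[0.979, 0.206, -0.0], [0.206, -0.979, 0.002], [0.0, -0.002, -1.0]]
ft_force: [-1.3, 0.1, -1.8]
grip_width: 0.0092
gripper_force: 60.3
[ 0.50981492 -0.08139045  0.15129588]
[566.6  48.4  89.3  58.1 -78.2] 1394
[588.  -53.9  89.3  58.1 -78.2] 1409
[523.2  56.   58.5   3.7 -78.2] 278
[504.9 -62.2 146.1  87.9 -78.2] 1584
[489.6 -86.7  58.8  41.9  11.8] 1690
```

```bash
python3 -m handwheel '0 0 -4 0 0 0 0;0 0 -7 0 0 0 0;0 0 -8 0 0 0 0;0 0 -8 0 0 0 0;0 0 -8 0 0 0 0'
```

```text
time_s: 18.77
position: [0.5093, -0.0884, 0.0713]
tool_rot: [[0.98, 0.199, -0.0], [0.199, -0.98, 0.0], [-0.0, -0.0, -1.0]]
ft_force: [-0.3, -0.1, -1.3]
grip_width: 0.0087
gripper_force: 60.2
```

```bash
python3 -m handwheel '0 0 -.4 0 0 0 0;0 0 -.6 0 0 0 0;0 0 -.65 0 0 0 0;0 0 -.65 0 0 0 0'
python3 -m handwheel '0 0 0 0 0 0 .3;0 0 0 0 0 0 .3;0 0 0 0 0 0 .3;0 0 4 0 0 0 .3;0 0 8 0 0 0 .3;0 0 11 0 0 0 .4;-1 -4 13 0 0 0 .4;-2 -8 13 0 0 0 .4'
python3 -m handwheel '-.5 -4 0 0 0 4 .4;-1 -8 0 0 0 8 .4;-1.5 -12 0 0 0 8 .4;-2 -16 0 0 0 8 .4;-3 -20 0 0 0 8 .4;-3 -21.5 0 0 0 8 .4;-3 -21.5 0 0 0 8 .4;-3 -21.5 0 0 0 8 .4'
```

```text
time_s: 19.1
position: [0.5096, -0.0879, 0.0655]
tool_rot: [[0.98, 0.2, 0.001], [0.2, -0.98, -0.001], [0.001, 0.001, -1.0]]
ft_force: [-1.7, -0.6, 2.8]
grip_width: 0.009
gripper_force: 60.7
time_s: 19.77
position: [0.4914, -0.1642, 0.1987]
tool_rot: [[0.979, 0.205, 0.007], [0.205, -0.979, -0.004], [0.006, 0.005, -1.0]]
ft_force: [2.3, -0.1, -0.5]
grip_width: 0.034
gripper_force: 0.0
time_s: 20.43
position: [0.4598, -0.3796, 0.1941]
tool_rot: [[0.943, 0.333, -0.0], [0.334, -0.943, 0.001], [-0.0, -0.001, -1.0]]
ft_force: [-0.8, 1.2, -0.8]
grip_width: 0.0342
gripper_force: 0.0
```

```bash
cat >> h.py <<'E'
def woods(d,z=.045):
    hsv=cv2.cvtColor(d['color'],cv2.COLOR_RGB2HSV)
    m=((hsv[...,0]<35)&(hsv[...,1]>70)).astype(np.uint8); m=cv2.morphologyEx(m,cv2.MORPH_CLOSE,np.ones((5,5)))
    n,l,st,c=cv2.connectedComponentsWithStats(m)
    for i in range(1,n):
        if st[i,4]<600: continue
        v,u=np.nonzero(l==i); P=onplane(d,u,v,z)[:,:2]
        (x,y),(w,h),a=cv2.minAreaRect((P*1000).astype(np.float32))
        if h>w: w,h,a=h,w,a+90
        print(np.round([x,y,w,h,wrap(a)],1),st[i,:4])
E
python3 - <<'E'
from h import *
s=status.observe(); print(s['position']);d=snap('wrist','w11.png'); woods(d)
E
```

```text
[ 0.45976423 -0.3795783   0.19406238]
[ 592.3 -385.    92.9   60.    -5. ] [262   0 105 104]
[ 460.6 -382.6   93.    59.7   19.8] [231 129  61  90]
```

```bash
python3 -m handwheel '0 0 -4 0 0 0 .4;0 0 -8 0 0 0 .4;0 0 -11 0 0 0 .4;0 0 -13 0 0 0 .4;0 0 -14.3 0 0 0 .4;0 0 -14.3 0 0 0 .4;0 0 -14.3 0 0 0 .4' 60
python3 -m handwheel '0 0 0 0 0 0 0;0 0 0 0 0 0 0;0 0 0 0 0 0 0;0 0 0 0 0 0 0;0 0 0 0 0 0 0' 60
```

```text
time_s: 21.07
position: [0.4605, -0.3782, 0.0519]
tool_rot: [[0.942, 0.336, -0.0], [0.336, -0.942, 0.001], [-0.0, -0.001, -1.0]]
ft_force: [-0.7, -0.7, -0.2]
grip_width: 0.0342
gripper_force: 0.0
time_s: 21.48
position: [0.4606, -0.3797, 0.0526]
tool_rot: [[0.942, 0.335, 0.002], [0.335, -0.942, -0.001], [0.001, 0.002, -1.0]]
ft_force: [1.9, -0.1, 6.6]
grip_width: 0.0093
gripper_force: 61.6
```

```bash
python3 -m handwheel '0 0 4 0 0 0 0;0 0 8 0 0 0 0;0 0 12 0 0 0 0;1 4 13 0 0 7 0;2 8 13 0 0 14 0;3 11 13 0 0 21 0;4 14 13 0 0 28 0;5 18 13 0 0 35 0' 60
python3 -m handwheel '1 4 0 0 0 7 0;2 8 0 0 0 14 0;3 12 0 0 0 21 0;4 16 0 0 0 28 0;5 20 0 0 0 35 0;5.5 22.5 0 0 0 42 0;5.6 24.8 0 0 0 47 0;5.6 24.8 0 0 0 47 0' 60
python3 -m handwheel '0 0 0 0 0 0 0;0 0 0 0 0 0 0'
python3 - <<'E'
from h import *
s=status.observe(); print(s['position']);d=snap('wrist','w12.png'); slots(d)
E
```

```text
time_s: 22.15
position: [0.5101, -0.1988, 0.1815]
tool_rot: [[0.576, 0.817, -0.0], [0.817, -0.576, -0.001], [-0.0, 0.0, -1.0]]
ft_force: [0.8, 0.5, -1.8]
grip_width: 0.009
gripper_force: 60.5
time_s: 22.82
position: [0.5656, 0.0525, 0.1813]
tool_rot: [[-0.208, 0.978, -0.001], [0.978, 0.208, 0.001], [0.001, -0.001, -1.0]]
ft_force: [-0.1, -0.9, -1.2]
grip_width: 0.0091
gripper_force: 60.5
time_s: 22.98
position: [0.5659, 0.0481, 0.1814]
tool_rot: [[-0.199, 0.98, -0.001], [0.98, 0.199, -0.0], [-0.0, -0.001, -1.0]]
ft_force: [0.0, -0.9, -1.6]
grip_width: 0.009
gripper_force: 60.5
[0.56588008 0.04805295 0.1814034 ]
[519.3  72.9  23.    4.7 -75.4] 91
[559.3  80.3  58.   22.8  12.4] 329
[484.8 -26.5  65.8  49.7  11.4] 243
[492.1 -62.1  64.1   2.6  11.4] 122
[487.  -77.1  80.6  11.9  11.4] 355
```

Alignment is spot on. I'll lower, seat and release.

```bash
python3 -m handwheel '.1 0 -4 0 0 0 0;.1 0 -8 0 0 0 0;.1 0 -10 0 0 0 0;.1 0 -11 0 0 0 0;.1 0 -11.3 0 0 0 0;.1 0 -11.6 0 0 0 0;.1 0 -11.6 0 0 0 0'
python3 -m handwheel '0 0 -.1 0 0 0 0;0 0 -.15 0 0 0 0;0 0 -.15 0 0 0 0'
```

```text
time_s: 23.62
position: [0.568, 0.0481, 0.0671]
tool_rot: [[-0.2, 0.98, 0.003], [0.98, 0.2, -0.0], [-0.001, 0.003, -1.0]]
ft_force: [-0.5, 0.3, -1.9]
grip_width: 0.0089
gripper_force: 60.5
time_s: 23.87
position: [0.5684, 0.0482, 0.0666]
tool_rot: [[-0.2, 0.98, 0.005], [0.98, 0.2, -0.001], [-0.002, 0.004, -1.0]]
ft_force: [-0.6, -2.2, 8.4]
grip_width: 0.0087
gripper_force: 62.1
```

```bash
python3 -m handwheel '0 0 0 0 0 0 .3;0 0 0 0 0 0 .3;0 0 0 0 0 0 .3;0 0 4 0 0 0 .3;0 0 8 0 0 0 .3;0 0 11 0 0 0 .4;0 -4 13 0 0 7 .4;0 -8 13 0 0 14 .4'
python3 -m handwheel '0 -4 0 0 0 7 .4;0 -8 0 0 0 14 .4;0 -12 0 0 0 21 .4;0 -16 0 0 0 28 .4;0 -20 0 0 0 35 .4;0 -22 0 0 0 42 .4;0 -24 0 0 0 49 .4;0 -26 0 0 0 56 .4'
python3 -m handwheel '0 -4 0 0 0 3 .4;1 -6 0 0 0 3 .4;1 -6 0 0 0 3 .4;1 -6 0 0 0 3 .4'
python3 - <<'E'
from h import *
s=status.observe(); print(s['position'],s['q'].round());d=snap('wrist','w13.png'); woods(d)
t=snap('top','t13.png'); slots(t); woods(t)
E
```

```text
time_s: 24.53
position: [0.5685, -0.0257, 0.1984]
tool_rot: [[-0.431, 0.903, 0.008], [0.903, 0.431, -0.002], [-0.005, 0.006, -1.0]]
ft_force: [0.8, -0.6, -0.8]
grip_width: 0.0341
gripper_force: 0.0
time_s: 25.2
position: [0.5669, -0.2876, 0.1938]
tool_rot: [[-0.988, 0.155, -0.0], [0.155, 0.988, 0.0], [0.0, 0.0, -1.0]]
ft_force: [-0.1, 0.9, 0.1]
grip_width: 0.0341
gripper_force: 0.0
time_s: 25.53
position: [0.577, -0.3469, 0.1931]
tool_rot: [[-0.994, 0.109, -0.0], [0.109, 0.994, 0.001], [0.001, 0.001, -1.0]]
ft_force: [-0.4, 0.1, 0.5]
grip_width: 0.0341
gripper_force: 0.0
[ 0.57703692 -0.34689952  0.19314695] [ -41.   36.   56.    0.   88. -125.]
[ 515.5 -112.7   90.8   12.2    7.1] [497  29  15 102]
[ 590.1 -384.6   93.9   60.6   -4.9] [194 145  63  89]
[543.3 -83.3  73.4  32.6   1.4] 80
[ 308.8 -327.4   78.3   74.9   87.1] 660
[ 986.3 -134.  1563.2  299.9   89. ] [  0   0 512  93]
[456.8 305.1 201.8 111.4 -86.9] [ 67 202  74  45]
```

```bash
python3 -m handwheel '1.4 -3.8 0 0 0 1.2 .4;1.4 -3.8 -4 0 0 1.2 .4;1.4 -3.8 -8 0 0 1.2 .4;1.4 -3.8 -11 0 0 1.2 .4;1.4 -3.8 -13 0 0 1.2 .4;1.4 -3.8 -14.2 0 0 1.2 .4;1.4 -3.8 -14.2 0 0 1.2 .4;1.4 -3.8 -14.2 0 0 1.2 .4' 60
python3 -m handwheel '0 0 0 0 0 0 0;0 0 0 0 0 0 0;0 0 0 0 0 0 0;0 0 0 0 0 0 0;0 0 0 0 0 0 0' 60
```

```text
time_s: 26.3
position: [0.5916, -0.3837, 0.0529]
tool_rot: [[-0.996, 0.086, 0.001], [0.086, 0.996, -0.001], [-0.001, -0.001, -1.0]]
ft_force: [-0.3, 0.6, 0.5]
grip_width: 0.0343
gripper_force: 0.0
time_s: 26.72
position: [0.5918, -0.3846, 0.0539]
tool_rot: [[-0.996, 0.087, 0.003], [0.087, 0.996, -0.002], [-0.003, -0.002, -1.0]]
ft_force: [-1.1, 1.6, 6.2]
grip_width: 0.0091
gripper_force: 59.6
```

```bash
python3 -m handwheel '0 0 4 0 0 0 0;0 0 8 0 0 0 0;0 0 12 0 0 0 0;0 4 13 0 0 -7 0;-1 8 13 0 0 -14 0;-2 11 13 0 0 -21 0;-2 14 13 0 0 -28 0;-2 17 13 0 0 -35 0' 60
python3 -m handwheel '0 3 0 0 0 -7 0;0 7 0 0 0 -14 0;1 11 0 0 0 -21 0;1.6 14 0 0 0 -28 0;1.6 16 0 0 0 -35 0;1.6 16 0 0 0 -38.3 0;1.6 16 0 0 0 -38.3 0;1.6 16 0 0 0 -38.3 0' 60
python3 - <<'E'
from h import *
s=status.observe(); print(s['position'])
E
```

```text
time_s: 27.38
position: [0.5705, -0.2126, 0.1827]
tool_rot: [[-0.762, 0.648, 0.001], [0.648, 0.762, -0.0], [-0.001, 0.0, -1.0]]
ft_force: [1.5, 0.2, -0.7]
grip_width: 0.0089
gripper_force: 58.8
time_s: 28.05
position: [0.5872, -0.0542, 0.1822]
tool_rot: [[-0.205, 0.979, 0.001], [0.979, 0.205, -0.0], [-0.0, 0.0, -1.0]]
ft_force: [-0.0, -0.6, -0.3]
grip_width: 0.0088
gripper_force: 58.8
[ 0.58719724 -0.05420045  0.18219236]
```

```bash
python3 -m handwheel '0 0 -4 0 0 0 0;0 0 -8 0 0 0 0;0 0 -10 0 0 0 0;0 0 -11 0 0 0 0;0 0 -11.4 0 0 0 0;0 0 -11.4 0 0 0 0'
python3 -m handwheel '0 0 -.1 0 0 0 0;0 0 -.2 0 0 0 0;0 0 -.25 0 0 0 0;0 0 -.25 0 0 0 0'
```

```text
time_s: 28.55
position: [0.5874, -0.0548, 0.0687]
tool_rot: [[-0.203, 0.979, 0.001], [0.979, 0.203, -0.0], [-0.0, 0.001, -1.0]]
ft_force: [1.0, 0.4, -0.6]
grip_width: 0.009
gripper_force: 58.8
time_s: 28.88
position: [0.5882, -0.0548, 0.0678]
tool_rot: [[-0.203, 0.979, 0.004], [0.979, 0.203, -0.001], [-0.002, 0.003, -1.0]]
ft_force: [-2.8, 1.0, 11.9]
grip_width: 0.0093
gripper_force: 60.7
```

```bash
python3 -m handwheel '0 0 0 0 0 0 .3;0 0 0 0 0 0 .3;0 0 0 0 0 0 .3;0 0 4 0 0 0 .3;0 0 8 0 0 0 .3;0 0 12 0 0 0 .4;-3 -3 16 0 0 0 .4;-5 -6 20 0 0 0 .4'
python3 -m handwheel '-2 -3 4 0 0 0 .4;-4 -5 8 0 0 0 .4;-5 -5 8 0 0 0 .4;-5 -5 8 0 0 0 .4'
python3 - <<'E'
from h import *
import pickle
s=status.observe(); print(s['position'],s['ft_force'])
d=snap('wrist','w14.png'); slots(d); pickle.dump(d,open('d14.pkl','wb')); snap('scene','s14.png')
a=cv2.resize(cv2.imread('pics/w14.png'),(700,525)); cv2.imwrite('pics/m14.png',a)
E
```

```text
time_s: 29.55
position: [0.5482, -0.098, 0.246]
tool_rot: [[-0.205, 0.979, 0.001], [0.979, 0.205, -0.0], [-0.0, 0.001, -1.0]]
ft_force: [0.6, -0.9, -0.5]
grip_width: 0.0344
gripper_force: 0.0
time_s: 29.88
position: [0.4976, -0.1504, 0.3287]
tool_rot: [[-0.2, 0.98, 0.006], [0.98, 0.2, -0.004], [-0.005, 0.005, -1.0]]
ft_force: [0.2, 0.7, -0.3]
grip_width: 0.034
gripper_force: 0.0
[ 0.49764049 -0.15040135  0.32865987] [ 0.15620439  0.70577907 -0.27865308]
[539.9  38.7  46.6   1.8 -79.2] 49
[496.2 -19.6  88.9  57.8  11.5] 541
[513.5 -90.8  85.8  21.7  11.5] 542
[ 298.6 -336.4  153.7   87.4   45.4] 3261
```

View pics/m14.png

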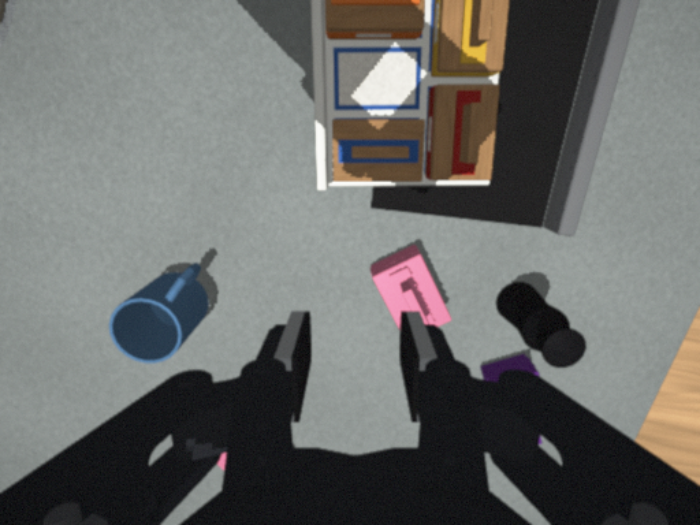

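All four cartons sit on their rectangles: orange at top left, yellow at top right, blue at (380,150) and red at (465,135). The middle slot is empty and the board hasn't moved. Next I measure the bay from the dark mat in the first top view and in this wrist view.

```bash
python3 - <<'E'
from h import *
import pickle
for fn,k in (('d0.pkl','top'),):
    d=pickle.load(open(fn,'rb'))[k]; im=d['color'].max(2)
    print(im[120:150,220].tolist()); print(im[150,170:185].tolist(), im[150,255:275].tolist())
    L=[];R=[];T=[]
    m=im<48
    for v in range(144,164):
        u=np.nonzero(m[v,170:275])[0]+170; L.append((u.min()-.5,v)); R.append((u.max()+.5,v))
    for u in range(185,258):
        v=np.nonzero(m[125:160,u])[0]+125; T.append((u,v.min()-.5))
    R2=R
    for n,E in (('L',L),('R',R),('T',T)):
        P=onplane(d,*np.array(E).T,0)[:,:2].astype(np.float32)
        vx,vy,x,y=cv2.fitLine(P,cv2.DIST_HUBER,0,.001,.001).ravel(); print(n,np.degrees(np.arctan2(vy,vx)),x,y, 'P0',P[0],P[-1])
d=pickle.load(open('d14.pkl','rb'))
print(onplane(d,np.array([272,398.7]),np.array([152,166]),0))
E
```

```text
[144, 146, 146, 143, 144, 143, 142, 130, 128, 129, 133, 134, 136, 127, 98, 70, 68, 68, 48, 35, 42, 34, 39, 40, 42, 40, 42, 39, 35, 42]
[141, 144, 141, 143, 143, 145, 124, 66, 33, 37, 40, 37, 39, 37, 37] [36, 39, 35, 39, 40, 36, 42, 133, 143, 144, 142, 145, 143, 140, 140, 143, 143, 144, 143, 144]
L 6.950972 0.6763479 0.108517915 P0 [0.69698375 0.11102902] [0.6387143  0.10472706]
R 5.1712914 0.6669259 -0.14008865 P0 [ 0.69215435 -0.13840199] [ 0.63385254 -0.1427332 ]
T -84.974785 0.7118294 -0.02130037 P0 [0.7011267  0.08583395] [ 0.7217996  -0.12874821]
[[ 0.52099656 -0.15535097  0.        ]
 [ 0.7281968  -0.13691987  0.        ]]
```

The bay yaw is about 5.1° and its origin about (0.617,-0.021). I'll grip the lip centre at about (0.439,-0.032) through the empty middle slot.

```bash
python3 -m handwheel '-2 3 -3 0 0 0 .45;-4 6 -7 0 0 0 .45;-5.9 9 -11 0 0 0 .45;-5.9 11.9 -15 0 0 0 .45;-5.9 11.9 -19 0 0 0 .45;-5.9 11.9 -22 0 0 0 .45;-5.9 11.9 -22 0 0 0 .45;-5.9 11.9 -22 0 0 0 .45' 100
```

```text
time_s: 30.65
position: [0.4372, -0.0272, 0.1]
tool_rot: [[-0.205, 0.979, -0.01], [0.979, 0.205, 0.004], [0.006, -0.009, -1.0]]
ft_force: [-0.3, 0.3, -0.6]
grip_width: 0.038
gripper_force: 0.0
```

```bash
python3 -m handwheel '.1 -.3 -2 0 0 0 .45;.1 -.3 -4 0 0 0 .45;.1 -.3 -6 0 0 0 .45;.1 -.3 -7 0 0 0 .45;.1 -.3 -7.6 0 0 0 .45;.1 -.3 -7.6 0 0 0 .45;.1 -.3 -7.6 0 0 0 .45' 100
```

```text
time_s: 31.23
position: [0.4413, -0.0324, 0.0288]
tool_rot: [[-0.203, 0.979, 0.001], [0.979, 0.203, -0.0], [-0.0, 0.001, -1.0]]
ft_force: [0.3, 0.3, 0.2]
grip_width: 0.0384
gripper_force: 0.0
```

```bash
python3 -m handwheel '-.2 0 -.4 0 0 0 .45;-.2 0 -.4 0 0 0 .45;-.2 0 -.4 0 0 0 0;-.2 0 -.4 0 0 0 0;-.2 0 -.4 0 0 0 0;-.2 0 -.4 0 0 0 0;-.2 0 -.4 0 0 0 0' 100
```

```text
time_s: 31.82
position: [0.439, -0.0325, 0.0249]
tool_rot: [[-0.203, 0.979, 0.001], [0.979, 0.203, -0.0], [-0.001, 0.001, -1.0]]
ft_force: [-2.3, 0.6, 6.1]
grip_width: 0.0082
gripper_force: 98.3
```

```bash
python3 -m handwheel '.2 0 0 0 0 -.3 0;.6 0 0 0 0 -1 0;1.1 0 0 0 0 -2 0;1.7 .1 0 0 0 -3 0;2.3 .1 0 0 0 -4 0;2.9 .1 0 0 0 -5 0;3.4 .1 0 0 0 -6 0;3.7 .1 0 0 0 -6.5 0' 110
python3 -m handwheel '.3 0 0 0 0 0 0;.8 0 0 0 0 0 0;1.3 .1 0 0 0 0 0;1.7 .1 0 0 0 0 0;1.9 .1 0 0 0 0 0;1.9 .1 0 0 0 0 0;1.9 .1 0 0 0 0 0' 110
python3 - <<'E'
from h import *
import pickle
d=snap('wrist','w15.png'); t=snap('top','t15.png'); slots(d); slots(t); pickle.dump([d,t],open('d15.pkl','wb'))
E
```

```text
time_s: 32.48
position: [0.4746, -0.0308, 0.0249]
tool_rot: [[-0.091, 0.996, -0.003], [0.996, 0.091, 0.0], [0.001, -0.003, -1.0]]
ft_force: [-10.4, 1.2, 15.1]
grip_width: 0.0082
gripper_force: 108.7
time_s: 33.07
position: [0.4936, -0.0301, 0.025]
tool_rot: [[-0.091, 0.996, -0.002], [0.996, 0.091, 0.0], [0.0, -0.002, -1.0]]
ft_force: [-6.4, 0.8, 10.0]
grip_width: 0.0084
gripper_force: 108.0
[508.9 -18.3  27.4   4.3 -84.7] 352
[587.6 -34.6  68.8  37.2  54. ] 1036
[605.9  -3.9  15.2   2.8 -84. ] 137
[611.1 -57.8  63.3  33.3 -87. ] 710
[531.9 -55.1  12.    4.7   5.3] 122
[587.8 -62.4  26.7   3.5   5.3] 212
[572.4 -93.3   6.9   5.8  11.7] 54
[ 307.6 -313.5  107.7   76.3  -83.2] 762
```

```bash
python3 - <<'E'
from h import *
import pickle
d,t=pickle.load(open('d15.pkl','rb'))
u=np.array([.99604,.0889]);w=np.array([-.0889,.99604])
for nm,D in (('top',t),('wrist',d)):
  im=D['color'].max(2).astype(np.float32)
  for lo in (.60,.63,.655,.662):
    for z in (0,.014):
      lat=np.arange(-.23,.09,.001); P=lo*u+lat[:,None]*w; P=np.c_[P,np.full(len(P),z)]
      p=proj(D,P).astype(np.float32); s=cv2.remap(im,p[:,0],p[:,1],1)
      g=np.diff(s); e=[(int(round(lat[i]*1000)),int(g[max(0,i-2):i+3].sum())) for i in range(2,len(g)-2) if abs(g[i])>12 and abs(g[i])==np.abs(g[max(0,i-4):i+5]).max()]
      print(nm,lo,z,e)
E
```

```text
Traceback (most recent call last):
ValueError: The truth value of an empty array is ambiguous. Use `array.size > 0` to check that an array is not empty.
```

```bash
cat >> h.py <<'E'
BU=np.array([.99604,.0889]);BW=np.array([-.0889,.99604])
def scan(D,a,b,z,thr=10):
    "edges of brightness from bay (long,lat) a to b (mm) at height z: (distance mm from a, step)"
    n=int(np.hypot(b[0]-a[0],b[1]-a[1])); q=np.linspace(a,b,n+1)/1000
    P=q[:,:1]*BU+q[:,1:]*BW; p=proj(D,np.c_[P,np.full(len(P),z)]).astype(np.float32)
    s=cv2.remap(D['color'].max(2).astype(np.float32),p[:,0].copy().reshape(-1,1),p[:,1].copy().reshape(-1,1),cv2.INTER_LINEAR).ravel()
    g=np.diff(s); return [(i,int(s[min(i+3,n)]-s[max(i-2,0)])) for i in range(n) if abs(g[i])>thr and abs(g[i])==np.abs(g[max(0,i-4):i+5]).max()]
E
python3 - <<'E'
from h import *
import pickle
d,t=pickle.load(open('d15.pkl','rb'))
for lo in (620,650,662,668):
  print(lo,'top z0',[(i-230,g) for i,g in scan(t,(lo,-230),(lo,90),0)])
  print(lo,'top z14',[(i-230,g) for i,g in scan(t,(lo,-230),(lo,90),.014)])
for la in (-170,-120,-75,-20,20): print(la,[(i+600,g) for i,g in scan(t,(600,la),(740,la),.014)])
E
```

```text
620 top z0 [(-200, -88), (-184, 123), (-175, -48), (-75, 68), (28, 70), (40, -152), (50, 75)]
620 top z14 [(-199, -88), (-181, 115), (-79, 33), (27, 64), (38, -162), (47, 69)]
650 top z0 [(-199, -87), (-181, 86), (-175, -45), (-154, -30), (-96, 49), (-80, -27), (-49, -99), (6, 67), (29, 77), (40, -139), (49, 76)]
650 top z14 [(-200, -100), (-182, 133), (-102, -37), (-97, 54), (-96, 52), (-82, -62), (-49, -68), (9, 64), (19, -45), (28, 71), (38, -162), (48, 76)]
662 top z0 [(-201, -78), (-184, 109), (-82, -61), (-71, -65), (27, 67), (40, -159), (48, 62)]
662 top z14 [(-200, -75), (-183, 112), (-174, -44), (-82, -41), (-76, 67), (-70, -47), (27, 68), (38, -159), (47, 71)]
668 top z0 [(-200, -79), (-183, 132), (-174, -45), (-82, -35), (-71, -40), (27, 61), (28, 63), (40, -158), (48, 65)]
668 top z14 [(-199, -80), (-184, 104), (-175, -42), (-71, -39), (26, 57), (38, -149), (49, 75)]
-170 [(604, -58), (611, 48), (676, -94), (716, 46)]
-120 [(604, -33), (612, 36), (640, -41), (646, 46), (676, -88), (716, 44)]
-75 [(600, 14), (608, -36), (665, 13), (676, -143), (716, 51), (717, 51)]
-20 [(642, -75), (648, 59), (677, -96), (714, 28)]
20 [(603, -52), (616, 34), (676, -100), (717, 47)]
```

The board is square to the bay, 3 mm off-centre laterally and about 32 mm from the stop. I'll slide on with that correction.

```bash
python3 -m handwheel '.3 -.05 0 0 0 0 0;.8 -.1 0 0 0 0 0;1.3 -.1 0 0 0 0 0;1.8 -.1 0 0 0 0 0;2.3 -.05 0 0 0 0 0;2.6 -.05 0 0 0 0 0;2.8 -.05 0 0 0 0 0;2.8 -.05 0 0 0 0 0' 110
python3 -m handwheel '.1 0 0 0 0 0 0;.2 0 0 0 0 0 0;.3 0 0 0 0 0 0;.3 0 0 0 0 0 0'
python3 - <<'E'
from h import *
import pickle
t=snap('top','t16.png')
for lo in (620,650,662,680):
  z0=scan(t,(lo,-230),(lo,90),0);z1=scan(t,(lo,-230),(lo,90),.014)
  print(lo,[(i-230,g) for i,g in z0 if i<60 or i>250],[(i-230,g) for i,g in z1 if i<60 or i>250])
for la in (-170,-75,-20,20): print(la,[(i+600,g) for i,g in scan(t,(600,la),(740,la),.014)])
E
```

```text
time_s: 33.83
position: [0.5217, -0.0306, 0.025]
tool_rot: [[-0.091, 0.996, -0.003], [0.996, 0.091, 0.0], [0.0, -0.003, -1.0]]
ft_force: [-8.4, 0.1, 10.0]
grip_width: 0.0081
gripper_force: 108.0
time_s: 34.17
position: [0.5243, -0.0306, 0.025]
tool_rot: [[-0.091, 0.996, -0.003], [0.996, 0.091, 0.0], [0.001, -0.003, -1.0]]
ft_force: [-9.3, 0.8, 10.9]
grip_width: 0.008
gripper_force: 108.2
620 [(-200, -90), (-187, 120), (28, 55), (36, -138), (50, 74)] [(-199, -89), (-187, 111), (27, 57), (35, -143), (48, 77)]
650 [(-199, -87), (-187, 131), (-179, -54), (24, 82), (35, -130), (50, 73)] [(-200, -98), (-185, 131), (-178, -42), (22, 73), (35, -138), (48, 71)]
662 [(-201, -77), (-187, 128), (24, 59), (36, -168), (48, 63)] [(-199, -78), (-186, 116), (-185, 114), (-177, -40), (23, 69), (35, -164), (46, 61), (47, 69)]
680 [(-201, -96), (-185, 108), (23, 69), (36, -145), (50, 78)] [(-199, -88), (-184, 92), (-179, -42), (22, 74), (34, -133), (49, 73)]
-170 [(634, -59), (646, 50), (706, -64), (716, 47)]
-75 [(638, 47), (706, -99), (716, 51)]
-20 [(665, 36), (675, -70), (682, 65), (708, -79)]
20 [(636, -43), (704, -61), (717, 48)]
```

The board is centred. I'll creep to contact.

```bash
python3 -m handwheel '.1 0 0 0 0 0 0;.2 0 0 0 0 0 0;.3 0 0 0 0 0 0;.3 0 0 0 0 0 0'; python3 -m handwheel '.1 0 0 0 0 0 0;.2 0 0 0 0 0 0;.2 0 0 0 0 0 0;.2 0 0 0 0 0 0'
```

```text
time_s: 34.55
position: [0.5266, -0.0306, 0.025]
tool_rot: [[-0.092, 0.996, -0.005], [0.996, 0.092, 0.0], [0.001, -0.005, -1.0]]
ft_force: [-13.5, -0.6, 13.5]
grip_width: 0.008
gripper_force: 108.6
time_s: 34.88
position: [0.5266, -0.0305, 0.0249]
tool_rot: [[-0.092, 0.996, -0.009], [0.996, 0.092, 0.001], [0.002, -0.009, -1.0]]
ft_force: [-22.0, -1.0, 19.3]
grip_width: 0.0084
gripper_force: 109.6
```

```bash
python3 -m handwheel '.15 0 0 0 0 0 0;.15 0 0 0 0 0 0;.15 0 0 0 0 0 0'; python3 -m handwheel '0 0 0 0 0 0 .4;0 0 0 0 0 0 .4;0 0 0 0 0 0 .4;-.2 0 0 0 0 0 .4;-.2 0 0 0 0 0 .4'
python3 -m handwheel '0 0 2 0 0 0 .4;0 0 4 0 0 0 .4;0 0 8 0 0 0 .4;-2 0 12 0 0 0 .4;-6 0 16 0 0 0 .4;-10 0 20 0 0 0 .4;-13 0 22 0 0 0 .4;-13 0 22 0 0 0 .4'
python3 - <<'E'
from h import *
t=snap('top','t17.png'); snap('wrist','w17.png'); s=snap('scene','s17.png')
for lo in (620,650,662,680):
  z0=scan(t,(lo,-230),(lo,90),0);z1=scan(t,(lo,-230),(lo,90),.014)
  print(lo,[(i-230,g) for i,g in z0 if i<60 or i>250],[(i-230,g) for i,g in z1 if i<60 or i>250])
for la in (-170,-75,-20,20): print(la,[(i+600,g) for i,g in scan(t,(600,la),(740,la),.014)])
a=cv2.imread('pics/t17.png')[110:260,130:330]; b=cv2.imread('pics/s17.png')[130:330,180:440]
a=cv2.resize(a,(800,600),interpolation=cv2.INTER_CUBIC)[:, :]; a=cv2.resize(a,(450,338)); b=cv2.resize(b,(350,269))
o=np.zeros((600,800,3),np.uint8); o[:338,:450]=a; o[:269,450:]=b; w=cv2.resize(cv2.imread('pics/w17.png'),(348,261)); o[338:599,:348]=w
cv2.imwrite('pics/m17.png',o)
E
```

```text
time_s: 35.13
position: [0.5267, -0.0303, 0.0249]
tool_rot: [[-0.092, 0.996, -0.013], [0.996, 0.092, 0.001], [0.002, -0.012, -1.0]]
ft_force: [-28.5, -2.3, 24.6]
grip_width: 0.008
gripper_force: 110.3
time_s: 35.55
position: [0.5302, -0.0309, 0.0243]
tool_rot: [[-0.091, 0.996, -0.0], [0.996, 0.091, 0.0], [0.0, -0.0, -1.0]]
ft_force: [1.1, -0.4, 0.4]
grip_width: 0.0344
gripper_force: 0.0
time_s: 36.22
position: [0.3984, -0.0306, 0.2466]
tool_rot: [[-0.091, 0.996, 0.002], [0.996, 0.091, -0.001], [-0.001, 0.002, -1.0]]
ft_force: [0.6, 0.1, 0.6]
grip_width: 0.0341
gripper_force: 0.0
620 [(-200, -86), (-188, 105), (-178, -45), (28, 55), (35, -124), (50, 74)] [(-199, -89), (-187, 115), (-178, -42), (27, 53), (35, -136), (48, 75)]
650 [(-199, -85), (-188, 114), (-179, -74), (24, 71), (35, -141), (49, 76), (50, 72)] [(-200, -95), (-185, 134), (-178, -49), (21, 70), (34, -144), (48, 71)]
662 [(-201, -77), (-187, 135), (-180, -42), (24, 53), (36, -157), (48, 61)] [(-200, -73), (-185, 106), (-179, -44), (24, 70), (35, -161), (47, 73)]
680 [(-201, -94), (-185, 103), (24, 81), (36, -153), (50, 76), (51, 64)] [(-199, -86), (-186, 149), (-178, -46), (22, 79), (34, -145), (48, 78)]
-170 [(634, -103), (646, 54), (708, -68), (716, 47)]
-75 [(709, -70), (717, 51)]
-20 [(635, -42), (677, -81), (684, 53), (711, -63)]
20 [(636, -25), (708, -74), (717, 48)]
```

View pics/m17.png

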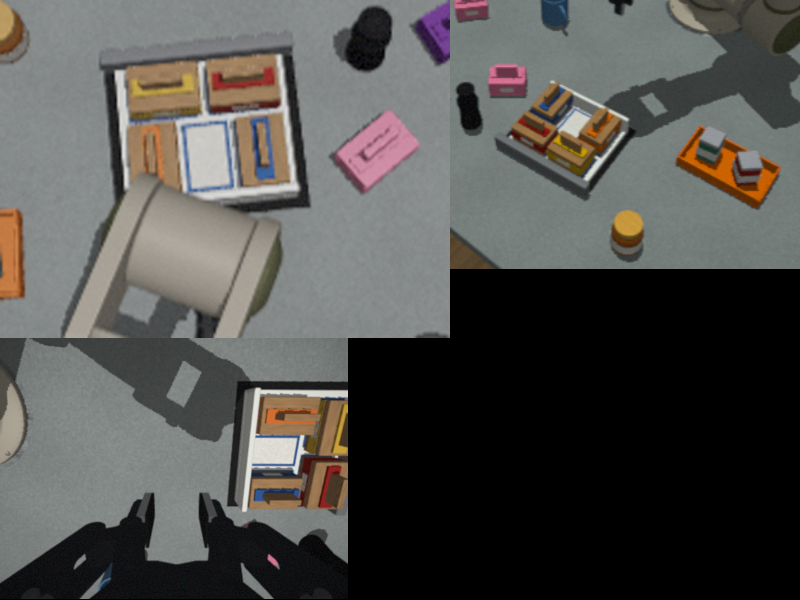

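The board is home against the stop, square and centred (edges -186/35 mm on a mat at -200/49 mm). The four cartons are on their rectangles, the middle one is spare, and both canisters are in the tray. I'm handing it in.

```bash
python3 -c "
from rig import env
print(env.close_job())"
```

```text
the job is handed in; nothing more can be done
None
```

The job is handed in: both canisters stand in the tray, the four cartons present (no green one) lie fin up on their own rectangles, and the board is home against the stop, square and centred; no verdict was returned.

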